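Tare the box and weigh the seal stone

ROBOT

A 6-joint arm with a two-finger parallel gripper is mounted at the origin on the work surface. World frame = base frame: x ahead of the robot, y to its left, z up, the work surface at z = 0. Lengths are in m, angles in rad, forces in N, time in s.
With the tool pointing down it reaches from about 0.375 to 0.925 m from the base axis. Payload 5.7 kg.
Tool frame: the origin (TCP) lies between the finger pads; the fingertips stand 14 mm ahead of it and the grasp point (between the pads) lies 5 mm behind it; x points along the fingers, z is the direction in which the jaws open and shut, and the axes are right-handed (so a half turn about x gives the same grasp; the last joint's range is limited). The gripper opens to 88 mm and grips with 3 to 60 N. Pads are 20 mm wide; open, the fingers measure 115 mm over their backs; the gripper's body (75 mm by 178 mm) begins 61 mm behind the grasp point.
Start: joints at [1.05, 0.359, 1.51, -0, 1.272, -0.115], TCP at [0.237, 0.551, 0.237] pointing down, gripper open.
Joint ranges: [-2.97, 2.97], [-1.01, 2.36], [0.21, 2.38], [-0.96, 4.11], [0.2, 2.71], [-2.98, 2.98]. Speed limits (rad/s): [2.39, 2.39, 3.14, 3.14, 3.14, 3.14].

INTERFACE

Orientations are given as a unit quaternion [x, y, z, w].
In Python, from plant import manip gives the robot as it stands.
- The arm moves only by the tool jog_arm, never from a script. Its argument "motion" is a list of rows, each an object of numbers: "hand": the opening, from 0 (shut) to 1 (fully open); "dx", "dy", "dz": the shift along the tool's x, y, z in mm; "roll": the turn about the tool's x in degrees. A call has 1 to 5 rows; each row is the pose to reach, as a shift and turn from the pose measured when the call began, along the tool's axes at that moment; what a row does not reach only later rows make up. A row lasts 1/12 s, in which the tool goes at most 41.7 mm and 7.16 degrees, less where a joint would pass 70% of its speed; a pose out of reach is approached as far as the arm can. A call with a gripper value outside its range is refused whole. The fingers move at their own pace and stop on an object; "squeeze" is the grip in N (left out, the last holds). Time passes only in rows, so rows that repeat a pose let the fingers close. It gives the time, the measured TCP pose, the force and the opening at its end, in the units of the state.
- manip.get_obs(): the state, without advancing time (a new reading comes with each control period).
- manip.read_camera(name): name is "side" or "top" or "wrist"; returns a dict with "color" (480x640x3 uint8, blue, green, red), "vertical_fov" (degrees; the focal length in pixels is half the picture's height over the tangent of half this angle, whatever the lens; pixels are square), "cx", "cy" (the principal point, pixels), "R" (3x3) and "t" (3): a world point X has camera coordinates R X + t; the wrist camera has in their place "hand_eye" (4x4, takes a point from camera to tool coordinates, whose origin is the TCP and whose axes are the tool frame's). Camera axes: x right, y down, z forward; pixel columns grow to the right and rows downward; lengths in m; the calibration is good to about 2 mm. A picture is of the moment at which its call begins: read the wrist's pose just before it. There is no depth.
- manip.hand_in(): hands the job in, once; it reports no verdict.
Trained networks look in a picture, given as the dict that the camera call returned (one of the last four; its "shot" number tells which), for a name from the list of things; names that differ only in an ending like _2 or _b are one class to them, and where a whole thing is asked for, a point or a joint stands for the part that bears it (a point fixed in the world has none). Each returns a list of dicts, best first, with "p" (0 to 1); they miss things now and then, are a little off and sometimes report something else, mostly with a low value. They report only what shows in the picture. A call takes as long as a camera call. They do not tell look-alikes from the thing itself.
- manip.trace(picture, query): "mask" (480x640 bool, what is visible of it) and "box" ([left, top, width, height] in pixels, round what is visible of it).
The state is a dict: "time": time; "qpos": joint angles; "qd": joint speeds; "joint_torque": joint torques, N m; "tool_pos": TCP position; "tcp_rot": TCP orientation; "force": force on the tool from outside, world axes, zero at the start; "moment": the same for the moment, N m; "width": finger opening in m.
Only numpy, scipy, OpenCV 4.12 (cv2) and the standard library are available. Lean on these libraries where they do the work, as an engineer would, in place of code of your own. Each camera call takes 0.05 s, during which the arm holds its last target.

TASK

Weigh the long seal stone in its open wooden box so that the box is not counted: set the empty box about in the middle of the scale's steel platform, press the wide tare key on the scale's front panel slowly with the fingertips until a push of about 5 N is felt and hold it for a moment (a jab of over 35 N would spoil it), then lay the stone flat inside the box and leave both standing on the platform. Set the box and the stone down softly without dropping them, press no other key, do not press tare again with the stone aboard, and leave the other things on the counter where they are.

Things in the scene. Friction and masses are not known exactly. Their poses are not given: they have to be found in the camera images.
- scale: white counter scale, 270 deep (x) x 210 wide (y) x 66 mm high, fixed; origin at the centre of its underside; x points from its front (key panel, on the robot's side) to its back, y to the robot's left, z up. The front 85 mm is a grey panel rising to the back at 10 degrees: a dark blank display, and before it one row of flat white keys; the steel platform covers the rest
- platform: flat steel weighing platform of the scale, 170 (along the scale's x) x 200 mm (along its y); origin at the centre of its top face, 66 mm above the counter, axes as the scale's; it is the highest part of the scale
- tare_key: the wide tare key, rightmost of the row as seen by the robot: flat membrane key 52 (y) x 30 mm (x), 2.5 mm proud of the panel; origin at the centre of its face, about 50 mm above the counter; z is the face's normal, leaning 10 degrees to the robot; a push straight down works. It yields 2 mm: 1.5 N at first touch, 8 N at the bottom, then rigid. Needs over 4 N for 0.2 s; over 35 N damages it
- small_keys: the three small white keys of the scale, each 22 x 20 mm, in a row at 36 mm spacing left of the tare key; origin at the centre of the middle one's face, 106 mm from the tare key's centre along the scale's y; the nearest one's edge is 33 mm beyond the tare key's edge
- box_mid (a point): the open wooden box, empty, loose, 0.1 to 0.15 kg: 170 (its x) x 64 (its y) x 24 mm high outside, walls and floor 5 mm thick, hollow 160 x 54 x 19 mm open at the top; the point is at its centre, 12 mm above its underside; x along its length, z up. Can be gripped across its 64 mm width
- stone_mid (a point): the long seal stone, a plain square bar of stone 96 (its x) x 38 x 38 mm, lying down, loose, 0.3 to 0.45 kg; the point is at its centre, 19 mm above its underside; x along its length, z up. In the box it lies on the floor, 5 mm above the box's underside, and stands 19 mm above the box's rim, so hold it by its upper part
- box_lid: bystander: the box's flat lid, wood, 172 x 66 x 10 mm, loose; origin under its centre
- short_seal: bystander: short square seal stone standing on end, 36 x 36 x 58 mm high, loose; origin under its centre
- knob_seal: bystander: square seal stone with a turned knob, 40 x 40 x 67 mm high, loose; origin under its centre
- paperweight: bystander: dark steel bar paperweight, 150 x 26 x 14 mm, loose; origin under its centre
- brush_rest: bystander: white ceramic brush rest with five peaks, 110 x 26 x 50 mm high, loose; origin under its centre
- inkstone: bystander: black rectangular inkstone, 150 x 105 x 25 mm, loose; origin under its centre
Not all that is in view belongs to the job. Of the things shaped like the part that bears box_mid, the wooden one is meant.

How it is judged:
On the way, in this order (a step that is already met when the one before it is completed fails the run):
1. the empty box stands flat on the platform, its centre within 40 mm of the platform's, let go and at rest, the stone still off the scale (horizontal distance between box_mid and platform below 0.04 m and z of box_mid in the frame of platform between 0.008 and 0.017 m and angle between box_mid's own z axis and vertical below 0.08 rad and contact force between the fingers and box below 0.05 N and linear speed of box below 0.02 m/s and horizontal distance between stone_mid and platform above 0.15 m), for 0.3 s.
2. the fingers press the tare key with more than 4 N for 0.2 s while the box stands untouched on the platform and the stone is off the scale (all of step 1 and contact force between the fingers and tare_key above 4 N), for 0.2 s.
At the end, for the whole second after the job is handed in: the box stands flat (within 0.08 rad) on the platform, its centre within 40 mm of the platform's centre; the stone lies flat (within 0.08 rad) on the floor inside the box; both are let go and at rest, and nothing presses the tare key (horizontal distance between box_mid and platform below 0.04 m and z of box_mid in the frame of platform between 0.008 and 0.017 m and angle between each of box_mid, stone_mid's own z axis and vertical below 0.08 rad and contact force between the fingers and box below 0.05 N and linear speed of each of box, stone below 0.02 m/s and z of stone_mid in the frame of box_mid between 0.009 and 0.015 m and horizontal distance between stone_mid and box_mid below 0.04 m and contact force between the fingers and stone below 0.05 N and contact force between anything else and tare_key below 0.5 N); the robot touches nothing.
It fails at once if the tare key is pushed with more than 35 N (contact force between anything else and tare_key above 35 N).
It fails at once if one of the small keys is pressed (more than 1 N) (contact force between anything else and small_keys above 1 N).
It fails at once if the tare key is pressed (more than 1.5 N) with the stone on the scale (contact force between anything else and tare_key above 1.5 N and horizontal distance between stone_mid and platform below 0.12 m).
It fails at once if the box or the stone is dropped: it moves freely faster than 0.5 m/s, as after a fall of 13 mm ((contact force between the fingers and box below 0.05 N and linear speed of box above 0.5 m/s) or (contact force between the fingers and stone below 0.05 N and linear speed of stone above 0.5 m/s)).
It fails at once if another thing on the counter is moved more than 30 mm or tipped (distance of any of box_lid, short_seal, knob_seal, paperweight, brush_rest, inkstone from where it was at the start of the episode above 0.03 m or angle between any of short_seal, knob_seal's own z axis and vertical above 0.3 rad).
It also fails if it takes over 69 s, if anything falls off the work surface, if the arm or the gripper's body presses on something with over 40 N, if the wrist force passes 120 N, or if a joint passes its speed limit or range.

## Working session

There is one attempt and no reset: what is moved stays moved. The work goes in short steps, Python scripts to look and compute and a tool call to move; the robot and the scene stay as the last step left them, time stands still between calls to the robot, and variables do not carry over. Pictures are saved under pics/ and viewed, and the job is handed in when it is done.

Besides the shell and the picture viewer there is one more tool, called after "Call:" as name(argument=value, ...), one argument or row to a line, values as JSON. jog_arm: Moves the arm, as the interface text tells. Its arguments: {"type":"object","properties":{"motion":{"type":"array","items":{"type":"object","properties":{"hand":{"type":"number"},"dx":{"type":"number"},"dy":{"type":"number"},"dz":{"type":"number"},"roll":{"type":"number"}}}},"squeeze":{"type":"number"}},"required":["motion"]}

```bash
ls; mkdir -p pics; python3 - <<'E'
from plant import manip
import cv2,pickle
o=manip.get_obs();print({k:o[k] for k in('time','tool_pos','tcp_rot','width','force')})
for n in('top','side','wrist'):
    p=manip.read_camera(n);cv2.imwrite(f'pics/a_{n}.png',p['color']);pickle.dump(p,open(f'pics/a_{n}.pkl','wb'))
    print(n,p['vertical_fov'],p['cx'],p['cy'],p.get('hand_eye'),p.get('R'),p.get('t'),[k for k in p])
E
```

```text
pics
{'time': 0.0, 'tool_pos': array([0.23652187, 0.55070227, 0.23579029]), 'tcp_rot': array([-0.3892776 ,  0.59109227,  0.38868703,  0.58991124]), 'width': 0.0875504914519546, 'force': array([-0.08228302, -0.56308835,  1.27791916])}
top 45.155376358979346 318.3933717873248 243.1369103775107 None [[ 0.01291645 -0.99991361 -0.00243865]
 [-0.99587392 -0.01264511 -0.08986228]
 [ 0.08982368  0.00358929 -0.99595122]] [-0.04185131  0.47572456  1.55036577] ['color', 'vertical_fov', 'cx', 'cy', 'R', 't', 'shot']
side 45.57423226773513 317.653959297257 243.65175667962768 None [[ 0.78546056 -0.61891072 -0.00111097]
 [-0.43949692 -0.55650056 -0.70508835]
 [ 0.43576849  0.55430736 -0.70911859]] [-0.35749824  0.23413443  1.16937961] ['color', 'vertical_fov', 'cx', 'cy', 'R', 't', 'shot']
wrist 61.81154274169253 315.87234336443333 235.07295632471372 [[-1.19612900e-04 -2.85694011e-01  9.58320885e-01 -1.48620710e-01]
 [ 2.23964826e-04 -9.58320875e-01 -2.85693980e-01  7.89188346e-02]
 [ 9.99999968e-01  1.80457485e-04  1.78612949e-04 -2.53347677e-04]
 [ 0.00000000e+00  0.00000000e+00  0.00000000e+00  1.00000000e+00]] None None ['color', 'vertical_fov', 'cx', 'cy', 'hand_eye', 'shot']
```

View pics/a_top.png

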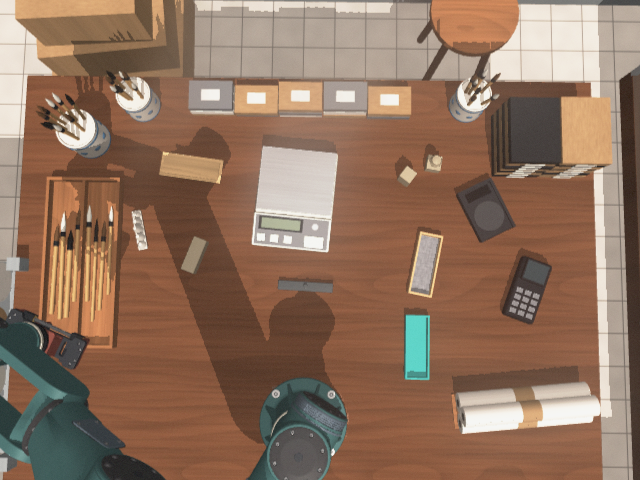

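View pics/a_side.png

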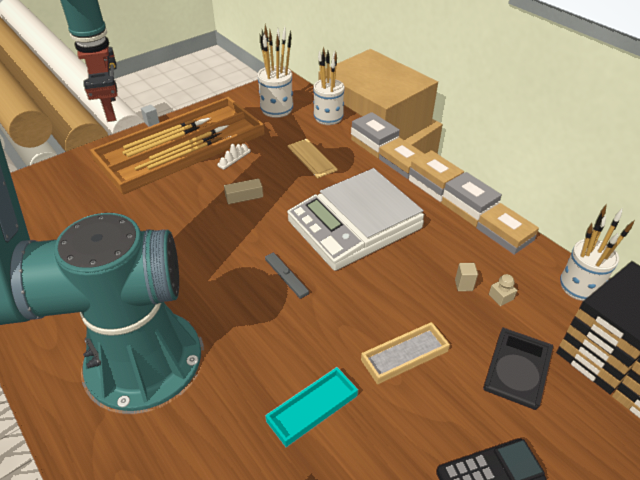

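View pics/a_wrist.png

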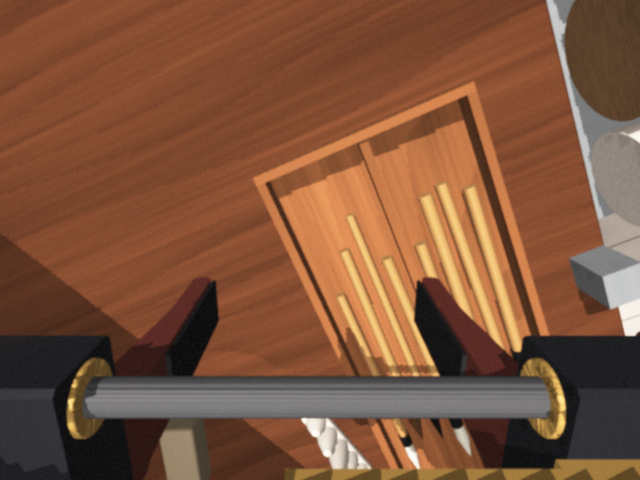

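The top view shows two trays of the same shape. The wood-rimmed one with a grey lining is at (425,265), and the teal one is at (417,347). The wooden rim fits the description. The long stone is at (194,255), the lid at (191,167), and the wide tare key at about (314,241), at the panel's right. I'll confirm with a crop and measure.

```bash
cat > h.py <<'E'
import numpy as np,cv2
def ray(p,uv,z,pose=None):
    f=p['color'].shape[0]/2/np.tan(np.radians(p['vertical_fov'])/2)
    uv=np.atleast_2d(np.array(uv,float))
    d=np.c_[(uv[:,0]-p['cx'])/f,(uv[:,1]-p['cy'])/f,np.ones(len(uv))]
    if 'R' in p: R=p['R'].T; c=-R@p['t']
    else:
        H=pose@p['hand_eye'];R=H[:3,:3];c=H[:3,3]
    D=d@R.T
    s=(z-c[2])/D[:,2]
    return c+D*s[:,None]
def proj(p,X,pose=None):
    X=np.atleast_2d(np.array(X,float)); f=p['color'].shape[0]/2/np.tan(np.radians(p['vertical_fov'])/2)
    if 'R' in p: C=X@p['R'].T+p['t']
    else:
        H=np.linalg.inv(pose@p['hand_eye']); C=X@H[:3,:3].T+H[:3,3]
    return np.c_[C[:,0]/C[:,2]*f+p['cx'],C[:,1]/C[:,2]*f+p['cy']]
def rect(p,mask,z,pose=None):
    c,_=cv2.findContours(mask.astype(np.uint8),cv2.RETR_EXTERNAL,cv2.CHAIN_APPROX_NONE)
    c=max(c,key=cv2.contourArea)[:,0]
    w=ray(p,c,z,pose)[:,:2]
    return cv2.minAreaRect((w*1000).astype(np.float32))
E
python3 - <<'E'
from plant import manip
import cv2,numpy as np
from h import *
o=manip.get_obs()
for n in('top','side'):
    p=manip.read_camera(n)
    for q,zs in(('box_mid',(0.0,.024)),('stone_mid',(0.0,.038)),('platform',(.066,)),('tare_key',(.05,)),('small_keys',(.05,)),('scale',(0,.066)),('paperweight',(.014,)),('box_lid',(.01,)),('brush_rest',(0.02,)),('short_seal',(.058,))):
        r=manip.trace(p,q)
        for d in r[:3]:
            if d['mask'].sum()<4: continue
            print(n,q,round(d['p'],2),d['box'],[tuple(np.round(v,1) for v in rect(p,d['mask'],z)) for z in zs])
    im=p['color']
    if n=='top':
        a=cv2.resize(im[220:390,370:490],None,fx=3,fy=3,interpolation=cv2.INTER_CUBIC);b=cv2.resize(im[135:305,170:350],None,fx=3,fy=3,interpolation=cv2.INTER_CUBIC)
        cv2.imwrite('pics/b.png',np.hstack([a[:510],b[:510]])[:, :800])
        cv2.imwrite('pics/b2.png',b)
        cv2.imwrite('pics/b1.png',a)
E
```

```text
top box_mid 0.91 [402.0, 318.8, 29.8, 62.0] [(array([ 197.3, -305.6]), array([ 67.9, 174.9]), np.float64(89.8)), (array([ 199.4, -301.6]), array([ 66.9, 172.3]), np.float64(89.8))]
top box_mid 0.59 [406.0, 232.0, 40.1, 68.4] [(array([ 422.5, -328.8]), array([ 68.1, 172.9]), np.float64(78.6)), (array([ 421.2, -324.5]), array([ 67.1, 170.3]), np.float64(78.6))]
top stone_mid 0.83 [180.4, 241.6, 29.9, 31.9] [(array([440.4, 305.6]), array([47.7, 99.3]), np.float64(69.0)), (array([437.8, 297.2]), array([46.5, 97. ]), np.float64(69.0))]
top platform 0.6 [255.5, 147.1, 83.9, 69.8] [(array([640.6,  25.7]), array([200.3, 172.2]), np.float64(84.9))]
top platform 0.41 [256.3, 146.1, 82.5, 108.0] [(array([590.5,  28.7]), array([212. , 273.1]), np.float64(85.0))]
top tare_key 0.5 [304.1, 237.6, 17.6, 11.4] [(array([475.2, -24.1]), array([34.9, 48.2]), np.float64(0.7))]
top small_keys 0.5 [257.1, 234.9, 34.6, 9.2] [(array([488.2, 120.6]), array([21.5, 21.5]), np.float64(0.7))]
top scale 0.86 [254.8, 146.4, 84.1, 108.7] [(array([600.9,  31.4]), array([218.5, 287. ]), np.float64(84.1)), (array([589.
[... 2426 characters left out ...]
514.6, 468.7]), array([123.1,  59.6]), np.float64(33.8)), (array([472. , 388.5]), array([114.9,  55.7]), np.float64(33.8))]
side paperweight 0.86 [266.5, 253.3, 43.8, 42.0] [(array([357. ,  -4.5]), array([157.7,  30.4]), np.float64(87.1))]
side paperweight 0.37 [454.0, 264.3, 24.9, 27.7] [(array([ 677.8, -266. ]), array([93.7, 45. ]), np.float64(31.2))]
side paperweight 0.17 [360.6, 323.7, 88.3, 61.0] [(array([ 425.5, -327.1]), array([ 78.4, 182.1]), np.float64(79.5))]
side box_lid 0.89 [288.8, 138.1, 48.6, 40.5] [(array([680.4, 315.1]), array([177.9,  72.9]), np.float64(82.4))]
side brush_rest 0.58 [219.6, 144.6, 28.4, 23.0] [(array([500.6, 455.9]), array([123.2,  63.5]), np.float64(11.0))]
```

View pics/b1.png

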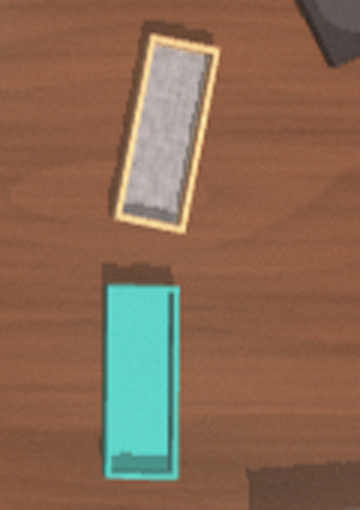

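View pics/b2.png

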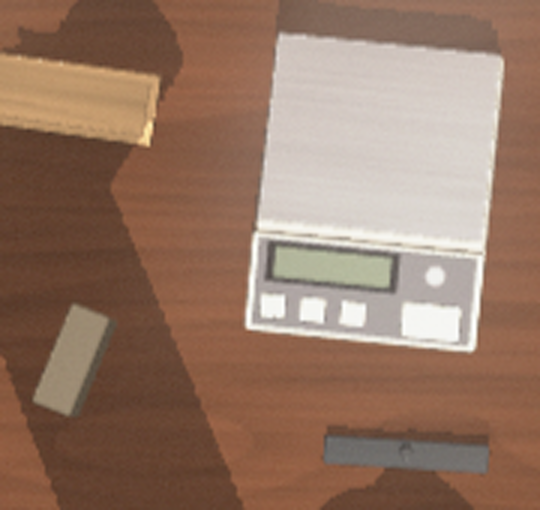

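Confirmed: the tray at (425,265) has wooden walls, and the teal one is the decoy. I'll refine box and stone poses with a silhouette fit in both cameras.

```bash
cat > fit.py <<'E'
import numpy as np,cv2
from scipy.optimize import minimize
from h import *
def cub(x,y,a,dim,z0):
    c,s=np.cos(a),np.sin(a)
    return np.array([[x+c*i*dim[0]/2-s*j*dim[1]/2,y+s*i*dim[0]/2+c*j*dim[1]/2,z0+k*dim[2]] for i in(-1,1) for j in(-1,1) for k in(0,1)])
def loss(v,views,dim,z0):
    t=0
    for p,m,pose in views:
        h=cv2.convexHull(proj(p,cub(v[0]/1e3,v[1]/1e3,np.radians(v[2]),dim,z0),pose).astype(np.float32))
        im=np.zeros(m.shape,np.uint8); cv2.fillConvexPoly(im,np.round(h*16).astype(np.int32),1,cv2.LINE_8,4)
        im=im>0
        t+=1-(im&m).sum()/(im|m).sum()
    return t
def fit(v0,views,dim,z0=0):
    best=None
    for d in(5,3):
        s=np.array([v0]+[np.array(v0)+np.eye(3)[i]*d for i in range(3)])
        r=minimize(loss,v0,(views,dim,z0),method='Nelder-Mead',options=dict(initial_simplex=s,xatol=.1,fatol=1e-4));v0=r.x
    return r.x,r.fun
E
python3 - <<'E'
from plant import manip
from fit import *
P=[manip.read_camera(n) for n in('top','side')]
def pick(p,q,uv):
    for d in manip.trace(p,q):
        l,t,w,h=d['box']
        if abs(l+w/2-uv[0])<25 and abs(t+h/2-uv[1])<25: return d['mask']
for q,uvs,dim,v0,z0 in(('box_mid',[(425,265),(405,352)],(.17,.064,.024),(421,-325,-11.4),0),('stone_mid',[(194,255),(244,190)],(.096,.038,.038),(438,297,-21),0),('platform',[(297,182),(372,204)],(.170,.2,.001),(640,25,-5),.065)):
    V=[(p,pick(p,q,uv),None) for p,uv in zip(P,uvs)]
    V=[v for v in V if v[1] is not None]
    print(q,'both',*fit(v0,V,dim,z0))
    for v in V: print('  single',*fit(v0,[v],dim,z0))
from scipy.spatial.transform import Rotation as R
print(R.from_quat(manip.get_obs()['tcp_rot']).as_matrix().round(3))
E
```

```text
box_mid both [ 423.8161352  -326.25045589  -11.53483199] 0.08234976417913964
  single [ 422.9011215  -327.10596502  -11.65689778] 0.046666666666666634
  single [ 423.50554262 -325.88742454  -11.47556945] 0.03000697836706212
stone_mid both [442.10529258 302.16976133 -24.29553768] 0.2713011450618853
  single [439.14561068 301.48796416 -24.50010633] 0.13975155279503104
  single [440.5440655  300.26794794 -25.81548951] 0.09999999999999998
platform both [639.71767699  26.06433122  -5.55820929] 0.01976284584980237
  single [639.71767699  26.06433122  -5.55820929] 0.01976284584980237
[[-0.    -0.919  0.395]
 [-0.     0.395  0.919]
 [-1.    -0.    -0.   ]]
```

```bash
cat > go.py <<'E'
import sys,numpy as np
from plant import manip
from scipy.spatial.transform import Rotation as R
o=manip.get_obs();M=R.from_quat(o['tcp_rot']).as_matrix()
yaw=np.degrees(np.arctan2(M[1,2],M[0,2]))
print('t',round(o['time'],2),'pos',(o['tool_pos']*1e3).round(1),'yaw',yaw.round(1),'down',M[:,0].round(3),'F',o['force'].round(1),'w',round(o['width']*1e3,1),'q6',o['qpos'][5].round(2))
for a in sys.argv[1:]:
    g=[float(v) for v in a.split(',')]
    d=M.T@(np.array(g[:3])-o['tool_pos']*1e3); r=((yaw-g[3]+180)%360)-180
    print(a,'-> d',d.round(1),'roll',round(r,1),'dist',np.linalg.norm(d).round())
E
python3 go.py 450,100,230,75 450,0,230,78.5
```

```text
t 1.65 pos [236.8 551.2 236.6] yaw 66.8 down [-0. -0. -1.] F [ 0.8 -0.6  0.1] w 88.0 q6 -0.12
450,100,230,75 -> d [   6.7 -374.  -330.5] roll -8.2 dist 499.0
450,0,230,78.5 -> d [   6.7 -413.4 -422.3] roll -11.7 dist 591.0
```

Call:
jog_arm(
  motion=[
    {"dy": -83, "dz": -84, "roll": -6, "hand": 1},
    {"dy": -165, "dz": -169, "roll": -12, "hand": 1},
    {"dy": -248, "dz": -253, "roll": -12, "hand": 1},
    {"dy": -330, "dz": -338, "roll": -12, "hand": 1},
    {"dy": -413, "dz": -422, "roll": -12, "hand": 1},
  ],
)

```text
invalid input at $.motion[0]: expected keys hand, dx, dy, dz, roll
```

```bash
python3 go.py 460,0,230,78.5
```

```text
t 1.65 pos [236.8 551.2 236.6] yaw 66.8 down [-0. -0. -1.] F [ 0.8 -0.6  0.1] w 88.0 q6 -0.12
460,0,230,78.5 -> d [   6.7 -422.6 -418.4] roll -11.7 dist 595.0
```

Call:
jog_arm(
  motion=[
    {"dx": 0, "dy": -413, "dz": -422, "roll": -12, "hand": 1},
    {"dx": 0, "dy": -413, "dz": -422, "roll": -12, "hand": 1},
    {"dx": 0, "dy": -413, "dz": -422, "roll": -12, "hand": 1},
    {"dx": 0, "dy": -413, "dz": -422, "roll": -12, "hand": 1},
    {"dx": 0, "dy": -413, "dz": -422, "roll": -12, "hand": 1},
  ],
)

```text
time: 2.07
tool_pos: [0.3122, 0.3553, 0.2367]
tcp_rot: [-0.449, 0.546, 0.449, 0.547]
force: [0.4, 0.3, -0.7]
width: 0.088
```

```bash
python3 go.py 460,0,230,78.5
```

```text
t 2.07 pos [312.2 355.3 236.7] yaw 78.8 down [ 0.  0. -1.] F [ 0.4  0.3 -0.7] w 88.0 q6 -0.67
460,0,230,78.5 -> d [   6.8 -214.  -319.8] roll 0.3 dist 385.0
```

Call:
jog_arm(
  motion=[
    {"dx": 0, "dy": -214, "dz": -320, "roll": 0, "hand": 1},
    {"dx": 0, "dy": -214, "dz": -320, "roll": 0, "hand": 1},
    {"dx": 0, "dy": -214, "dz": -320, "roll": 0, "hand": 1},
    {"dx": 0, "dy": -214, "dz": -320, "roll": 0, "hand": 1},
    {"dx": 0, "dy": -214, "dz": -320, "roll": 0, "hand": 1},
  ],
)

```text
time: 2.48
tool_pos: [0.3921, 0.1626, 0.237]
tcp_rot: [-0.449, 0.546, 0.449, 0.547]
force: [0.6, 0.9, 0.6]
width: 0.0876
```

```bash
python3 go.py 460,-50,200,78.5
```

```text
t 2.48 pos [392.1 162.6 237. ] yaw 78.8 down [ 0.001  0.    -1.   ] F [0.6 0.9 0.6] w 87.6 q6 -1.15
460,-50,200,78.5 -> d [  37.1 -107.8 -195.5] roll 0.3 dist 226.0
```

Call:
jog_arm(
  motion=[
    {"dx": 0, "dy": -108, "dz": -195, "roll": 0, "hand": 1},
    {"dx": 20, "dy": -108, "dz": -195, "roll": 0, "hand": 1},
    {"dx": 20, "dy": -108, "dz": -195, "roll": 0, "hand": 1},
    {"dx": 20, "dy": -108, "dz": -195, "roll": 0, "hand": 1},
    {"dx": 20, "dy": -108, "dz": -195, "roll": 0, "hand": 1},
  ],
)

```text
time: 2.9
tool_pos: [0.4553, -0.0352, 0.2191]
tcp_rot: [-0.449, 0.546, 0.448, 0.547]
force: [-0.1, 0.5, -0.9]
width: 0.0881
```

```bash
python3 go.py 423.5,-326,200,78.5
```

```text
t 2.9 pos [455.3 -35.2 219.1] yaw 78.8 down [ 0.002  0.    -1.   ] F [-0.1  0.5 -0.9] w 88.1 q6 -1.6
423.5,-326,200,78.5 -> d [  19.   -25.2 -291.4] roll 0.3 dist 293.0
```

Call:
jog_arm(
  motion=[
    {"dx": 19, "dy": -25, "dz": -291, "roll": 0.3, "hand": 1},
    {"dx": 19, "dy": -25, "dz": -291, "roll": 0.3, "hand": 1},
    {"dx": 19, "dy": -25, "dz": -291, "roll": 0.3, "hand": 1},
    {"dx": 19, "dy": -25, "dz": -291, "roll": 0.3, "hand": 1},
    {"dx": 19, "dy": -25, "dz": -291, "roll": 0.3, "hand": 1},
  ],
)

```text
time: 3.32
tool_pos: [0.432, -0.2419, 0.2056]
tcp_rot: [-0.448, 0.547, 0.447, 0.548]
force: [0.8, 1.0, 0.2]
width: 0.0882
```

```bash
python3 go.py 423.5,-326,180,78.5
```

```text
t 3.32 pos [ 432.  -241.9  205.6] yaw 78.5 down [ 0.003 -0.    -1.   ] F [0.8 1.  0.2] w 88.2 q6 -2.02
423.5,-326,180,78.5 -> d [ 25.6  -8.3 -84.2] roll -0.0 dist 88.0
```

Call:
jog_arm(
  motion=[
    {"dx": 26, "dy": -8, "dz": -84, "roll": 0, "hand": 1},
    {"dx": 26, "dy": -8, "dz": -84, "roll": 0, "hand": 1},
    {"dx": 26, "dy": -8, "dz": -84, "roll": 0, "hand": 1},
    {"dx": 26, "dy": -8, "dz": -84, "roll": 0, "hand": 1},
  ],
)

```text
time: 3.65
tool_pos: [0.4226, -0.3281, 0.1787]
tcp_rot: [-0.447, 0.548, 0.446, 0.549]
force: [0.4, 0.5, 0.7]
width: 0.0878
```

```bash
cat > wfit.py <<'E'
import sys
from fit import *
from plant import manip
from scipy.spatial.transform import Rotation as R
q=sys.argv[1];v0=[float(v) for v in sys.argv[2].split(',')];dim=[float(v) for v in sys.argv[3].split(',')];z0=float(sys.argv[4]);name=sys.argv[5]
o=manip.get_obs();T=np.eye(4);T[:3,:3]=R.from_quat(o['tcp_rot']).as_matrix();T[:3,3]=o['tool_pos']
p=manip.read_camera('wrist');im=p['color'].copy()
for d in manip.trace(p,q)[:2]:
    print(d['p'],d['box'],rect(p,d['mask'],z0+dim[2],T)); 
    x,f=fit(v0,[(p,d['mask'],T)],dim,z0); print('fit',x,f)
    c,_=cv2.findContours(d['mask'].astype(np.uint8),0,2);cv2.drawContours(im,c,-1,(0,0,255),1)
for u in proj(p,cub(v0[0]/1e3,v0[1]/1e3,np.radians(v0[2]),dim,z0),T): cv2.circle(im,(int(u[0]),int(u[1])),4,(0,255,0),1)
cv2.imwrite(f'pics/{name}.png',im)
E
python3 wfit.py box_mid 423.5,-326,-11.5 .17,.064,.024 0 c1; python3 go.py 423.5,-326,17,78.5
```

```text
0.95 [256.7, 0.0, 101.8, 46.3] ((284.15411376953125, -305.71466064453125), (65.54510498046875, 25.71763801574707), 78.30036163330078)
fit [ 423.5 -326.   -11.5] 1.0
0.91 [274.9, 108.5, 88.3, 212.7] ((425.18603515625, -326.3114318847656), (64.1339111328125, 170.70706176757812), 78.81639862060547)
fit [ 425.11797698 -326.1251937   -11.0699383 ] 0.01648445023508749
t 3.75 pos [ 422.9 -324.9  179.4] yaw 78.4 down [ 0.002  0.001 -1.   ] F [ 0.2 -0.3  0.2] w 87.8 q6 -2.16
423.5,-326,17,78.5 -> d [162.4  -0.4  -1.2] roll -0.1 dist 162.0
```

View pics/c1.png

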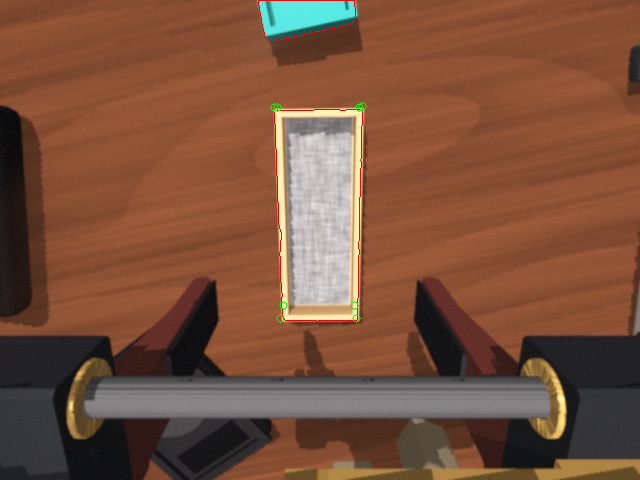

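The wooden box is at (425,-326) mm, yaw -11°, and the wrist fit agrees with the other cameras. Descending over it.

Call:
jog_arm(
  motion=[
    {"dx": 40, "dy": -2, "dz": -1, "roll": -0.5, "hand": 1},
    {"dx": 80, "dy": -2, "dz": -1, "roll": -0.5, "hand": 1},
    {"dx": 118, "dy": -2, "dz": -1, "roll": -0.5, "hand": 1},
    {"dx": 135, "dy": -2, "dz": -1, "roll": -0.5, "hand": 1},
    {"dx": 135, "dy": -2, "dz": -1, "roll": -0.5, "hand": 1},
  ],
)

```text
time: 4.17
tool_pos: [0.4232, -0.3218, 0.0415]
tcp_rot: [-0.447, 0.545, 0.453, 0.546]
force: [0.1, 0.2, 1.3]
width: 0.0877
```

```bash
python3 go.py 425,-326,17.5,79
```

```text
t 4.17 pos [ 423.2 -321.8   41.5] yaw 79.1 down [-0.003  0.007 -1.   ] F [0.1 0.2 1.3] w 87.7 q6 -2.16
425,-326,17.5,79 -> d [23.9 -2.7 -3.9] roll 0.1 dist 24.0
```

Call:
jog_arm(
  motion=[
    {"dx": 10, "dy": -2.7, "dz": -4, "roll": 0, "hand": 1},
    {"dx": 20, "dy": -2.7, "dz": -4, "roll": 0, "hand": 1},
    {"dx": 24, "dy": -2.7, "dz": -4, "roll": 0, "hand": 1},
    {"dx": 24, "dy": -2.7, "dz": -4, "roll": 0, "hand": 1},
  ],
)

```text
time: 4.5
tool_pos: [0.4253, -0.3258, 0.0174]
tcp_rot: [-0.448, 0.544, 0.453, 0.546]
force: [-0.3, 0.5, 0.3]
width: 0.0878
```

```bash
python3 go.py 425,-326,17.5,79
```

```text
t 4.5 pos [ 425.3 -325.8   17.4] yaw 79.1 down [-0.003  0.007 -1.   ] F [-0.3  0.5  0.3] w 87.8 q6 -2.17
425,-326,17.5,79 -> d [-0.1  0.2 -0.2] roll 0.1 dist 0.0
```

Call:
jog_arm(
  motion=[
    {"dx": 0, "dy": 0, "dz": 0, "roll": 0, "hand": 0},
    {"dx": 0, "dy": 0, "dz": 0, "roll": 0, "hand": 0},
    {"dx": 0, "dy": 0, "dz": 0, "roll": 0, "hand": 0},
    {"dx": 0, "dy": 0, "dz": 0, "roll": 0, "hand": 0},
    {"dx": 0, "dy": 0, "dz": 0, "roll": 0, "hand": 0},
  ],
  squeeze=12,
)

```text
time: 4.92
tool_pos: [0.4255, -0.3262, 0.018]
tcp_rot: [-0.448, 0.545, 0.452, 0.546]
force: [-0.4, 0.1, 4.2]
width: 0.0641
```

Call:
jog_arm(
  motion=[
    {"dx": 0, "dy": 0, "dz": 0, "roll": 0, "hand": 0},
    {"dx": -5, "dy": 0, "dz": 0, "roll": 0, "hand": 0},
    {"dx": -20, "dy": 0, "dz": 0, "roll": 0, "hand": 0},
    {"dx": -50, "dy": 0, "dz": 0, "roll": 0, "hand": 0},
    {"dx": -80, "dy": 0, "dz": 0, "roll": 0, "hand": 0},
  ],
)

```text
time: 5.33
tool_pos: [0.4246, -0.3257, 0.098]
tcp_rot: [-0.447, 0.545, 0.453, 0.546]
force: [0.9, -1.4, -0.8]
width: 0.0642
```

```bash
python3 go.py 480,-200,170,81 640,26,160,84.5
```

```text
t 5.33 pos [ 424.6 -325.7   98. ] yaw 79.1 down [-0.005  0.009 -1.   ] F [ 0.9 -1.4 -0.8] w 64.2 q6 -2.17
480,-200,170,81 -> d [-71.1 -30.1 134.5] roll -1.9 dist 155.0
640,26,160,84.5 -> d [ -59.9 -144.4  386.7] roll -5.4 dist 417.0
```

Call:
jog_arm(
  motion=[
    {"dx": -40, "dy": -10, "dz": 20, "roll": -1, "hand": 0},
    {"dx": -60, "dy": -30, "dz": 70, "roll": -2, "hand": 0},
    {"dx": -60, "dy": -42, "dz": 109, "roll": -5.5, "hand": 0},
    {"dx": -60, "dy": -56, "dz": 147, "roll": -5.5, "hand": 0},
    {"dx": -60, "dy": -70, "dz": 185, "roll": -5.5, "hand": 0},
  ],
)

```text
time: 5.75
tool_pos: [0.5219, -0.1691, 0.1601]
tcp_rot: [-0.473, 0.522, 0.478, 0.524]
force: [0.8, -0.3, -1.1]
width: 0.0642
```

```bash
python3 go.py 640,25.5,150,84.5
```

```text
t 5.75 pos [ 521.9 -169.1  160.1] yaw 84.5 down [-0.003  0.008 -1.   ] F [ 0.8 -0.3 -1.1] w 64.2 q6 -1.92
640,25.5,150,84.5 -> d [ 11.3 -99.  205. ] roll 0.0 dist 228.0
```

Call:
jog_arm(
  motion=[
    {"dx": 0, "dy": -16, "dz": 34, "roll": 0, "hand": 0},
    {"dx": 0, "dy": -34, "dz": 70, "roll": 0, "hand": 0},
    {"dx": 0, "dy": -51, "dz": 106, "roll": 0, "hand": 0},
    {"dx": 0, "dy": -69, "dz": 142, "roll": 0, "hand": 0},
    {"dx": 5, "dy": -85, "dz": 176, "roll": 0, "hand": 0},
  ],
)

```text
time: 6.17
tool_pos: [0.6246, 0.0001, 0.1572]
tcp_rot: [-0.473, 0.522, 0.478, 0.525]
force: [1.4, -0.7, -1.8]
width: 0.0638
```

```bash
python3 go.py 640,25.5,120,84.5
```

```text
t 6.17 pos [6.246e+02 1.000e-01 1.572e+02] yaw 84.5 down [-0.001  0.008 -1.   ] F [ 1.4 -0.7 -1.8] w 63.8 q6 -1.59
640,25.5,120,84.5 -> d [ 37.3 -13.   26.5] roll 0.0 dist 48.0
```

Call:
jog_arm(
  motion=[
    {"dx": 10, "dy": -8, "dz": 16, "roll": 0, "hand": 0},
    {"dx": 25, "dy": -13, "dz": 26, "roll": 0, "hand": 0},
    {"dx": 40, "dy": -13, "dz": 26.5, "roll": 0, "hand": 0},
    {"dx": 50, "dy": -13, "dz": 26.5, "roll": 0, "hand": 0},
    {"dx": 50, "dy": -13, "dz": 26.5, "roll": 0, "hand": 0},
  ],
)

```text
time: 6.58
tool_pos: [0.6371, 0.0252, 0.1041]
tcp_rot: [-0.472, 0.523, 0.479, 0.523]
force: [-0.5, -1.0, -1.8]
width: 0.0638
```

```bash
python3 go.py 640,25.5,84,84.5
```

```text
t 6.58 pos [637.1  25.2 104.1] yaw 84.5 down [-0.008  0.008 -1.   ] F [-0.5 -1.  -1.8] w 63.8 q6 -1.55
640,25.5,84,84.5 -> d [20.1 -3.   0.5] roll 0.0 dist 20.0
```

Call:
jog_arm(
  motion=[
    {"dx": 5, "dy": -3, "dz": 0.5, "roll": 0, "hand": 0},
    {"dx": 10, "dy": -3, "dz": 0.5, "roll": 0, "hand": 0},
    {"dx": 14, "dy": -3, "dz": 0.5, "roll": 0, "hand": 0},
    {"dx": 16, "dy": -3, "dz": 0.5, "roll": 0, "hand": 0},
    {"dx": 17, "dy": -3, "dz": 0.5, "roll": 0, "hand": 0},
  ],
)

```text
time: 7.0
tool_pos: [0.6399, 0.0251, 0.087]
tcp_rot: [-0.471, 0.524, 0.479, 0.523]
force: [-0.2, -0.1, -0.7]
width: 0.0639
```

Call:
jog_arm(
  motion=[
    {"dx": 1, "dy": 0, "dz": 0, "roll": 0, "hand": 0},
    {"dx": 2, "dy": 0, "dz": 0, "roll": 0, "hand": 0},
    {"dx": 2, "dy": 0, "dz": 0, "roll": 0, "hand": 0},
  ],
)

```text
time: 7.25
tool_pos: [0.64, 0.0251, 0.0851]
tcp_rot: [-0.472, 0.523, 0.479, 0.523]
force: [-0.1, 0.2, -1.8]
width: 0.0643
```

Call:
jog_arm(
  motion=[
    {"dx": 1, "dy": 0, "dz": 0, "roll": 0, "hand": 0},
    {"dx": 1, "dy": 0, "dz": 0, "roll": 0, "hand": 0},
  ],
)

```text
time: 7.42
tool_pos: [0.6402, 0.0251, 0.0843]
tcp_rot: [-0.472, 0.523, 0.479, 0.523]
force: [-0.1, -0.9, -0.2]
width: 0.0639
```

Call:
jog_arm(
  motion=[
    {"dx": 1, "dy": 0, "dz": 0, "roll": 0, "hand": 0},
    {"dx": 1, "dy": 0, "dz": 0, "roll": 0, "hand": 0},
  ],
)

```text
time: 7.58
tool_pos: [0.6403, 0.0252, 0.084]
tcp_rot: [-0.472, 0.523, 0.479, 0.524]
force: [-1.9, -0.2, 3.7]
width: 0.0639
```

Contact felt at the expected height (+3.7 N at TCP 84 mm). Releasing.

Call:
jog_arm(
  motion=[
    {"dx": 0, "dy": 0, "dz": 0, "roll": 0, "hand": 0.85},
    {"dx": 0, "dy": 0, "dz": 0, "roll": 0, "hand": 1},
    {"dx": 0, "dy": 0, "dz": 0, "roll": 0, "hand": 1},
    {"dx": 0, "dy": 0, "dz": 0, "roll": 0, "hand": 1},
    {"dx": 0, "dy": 0, "dz": 0, "roll": 0, "hand": 1},
  ],
)

```text
time: 8.0
tool_pos: [0.6403, 0.0252, 0.0839]
tcp_rot: [-0.472, 0.523, 0.479, 0.523]
force: [-0.8, -0.0, -0.2]
width: 0.0874
```

Call:
jog_arm(
  motion=[
    {"dx": -10, "dy": 0, "dz": 0, "roll": 0, "hand": 1},
    {"dx": -35, "dy": 0, "dz": 0, "roll": 0, "hand": 1},
    {"dx": -70, "dy": 0, "dz": 0, "roll": 0, "hand": 1},
    {"dx": -90, "dy": 0, "dz": 0, "roll": 0, "hand": 1},
    {"dx": -90, "dy": 0, "dz": 0, "roll": 0, "hand": 1},
  ],
)

```text
time: 8.42
tool_pos: [0.6444, 0.0242, 0.1798]
tcp_rot: [-0.474, 0.521, 0.477, 0.526]
force: [0.5, 0.4, 0.4]
width: 0.0877
```

```bash
python3 go.py; python3 wfit.py box_mid 640,25,-5.5 .17,.064,.024 .066 d1
```

```text
t 8.42 pos [644.4  24.2 179.8] yaw 84.5 down [ 0.003  0.007 -1.   ] F [0.5 0.4 0.4] w 87.7 q6 -1.55
0.57 [258.7, 95.8, 114.7, 263.6] ((639.2568969726562, 25.079511642456055), (64.85304260253906, 170.54376220703125), 84.18062591552734)
fit [639.75826399  24.84163438  -5.79011438] 0.010381248643565044
```

View pics/d1.png

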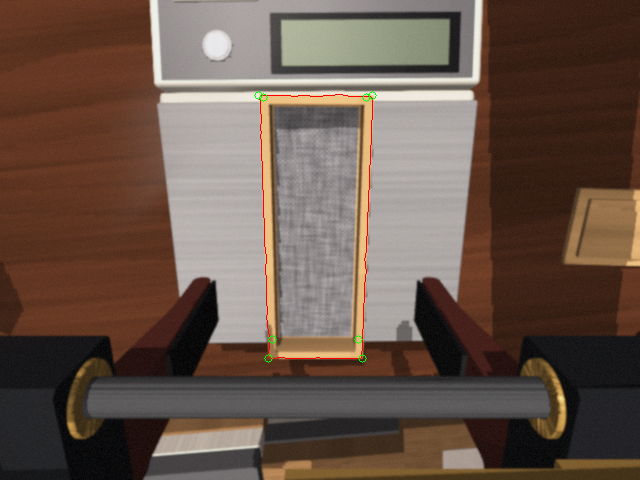

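```bash
python3 go.py 474,-23.5,130,84.5
```

```text
t 8.52 pos [641.5  24.4 175.3] yaw 84.5 down [-0.004  0.008 -1.   ] F [-0.3  0.3 -1.2] w 87.7 q6 -1.55
474,-23.5,130,84.5 -> d [ 45.6 162.  -64.1] roll 0.0 dist 180.0
```

Call:
jog_arm(
  motion=[
    {"dx": 0, "dy": 38, "dz": -15, "roll": 0, "hand": 0},
    {"dx": 0, "dy": 76, "dz": -30, "roll": 0, "hand": 0},
    {"dx": 10, "dy": 114, "dz": -45, "roll": 0, "hand": 0},
    {"dx": 25, "dy": 150, "dz": -59, "roll": 0, "hand": 0},
    {"dx": 40, "dy": 162, "dz": -64, "roll": 0, "hand": 0},
  ],
)

```text
time: 8.93
tool_pos: [0.4663, -0.0232, 0.1338]
tcp_rot: [-0.47, 0.524, 0.48, 0.522]
force: [-0.9, 0.8, -0.3]
width: 0.0577
```

Call:
jog_arm(
  motion=[
    {"dx": 0, "dy": 0, "dz": 0, "roll": 0, "hand": 0},
    {"dx": 0, "dy": 0, "dz": 0, "roll": 0, "hand": 0},
  ],
)

```text
time: 9.1
tool_pos: [0.4634, -0.0229, 0.1324]
tcp_rot: [-0.469, 0.526, 0.482, 0.521]
force: [0.3, 0.2, -0.3]
width: 0.0449
```

```bash
python3 go.py 474,-23.5,80,84.5;  python3 wfit.py tare_key 476,-23.5,-5.5 .030,.052,.001 .049 e1
```

```text
t 9.1 pos [463.4 -22.9 132.4] yaw 84.4 down [-0.017  0.01  -1.   ] F [ 0.3  0.2 -0.3] w 44.9 q6 -1.68
474,-23.5,80,84.5 -> d [ 52.2 -11.5   0. ] roll -0.1 dist 53.0
0.97 [277.4, 250.6, 85.3, 51.9] ((478.137939453125, -21.445446014404297), (51.85448455810547, 31.437807083129883), 85.13068389892578)
fit [478.22274029 -21.15578589  -5.43996163] 0.02845126175160817
```

View pics/e1.png

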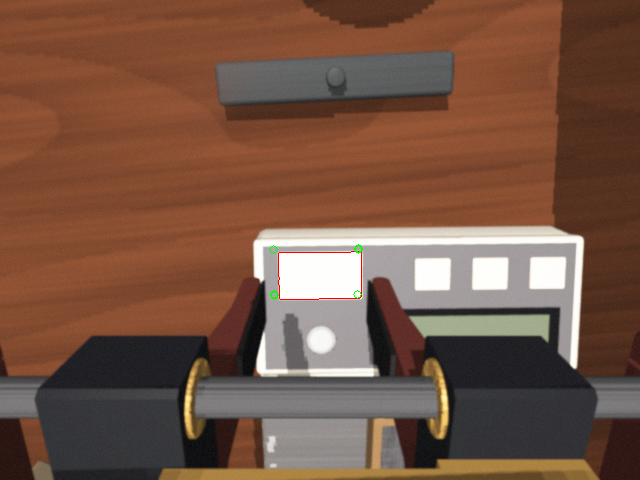

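Call:
jog_arm(
  motion=[
    {"dx": 15, "dy": -10, "dz": 1, "roll": 0, "hand": 0},
    {"dx": 30, "dy": -10, "dz": 1, "roll": 0, "hand": 0},
    {"dx": 45, "dy": -10, "dz": 1, "roll": 0, "hand": 0},
    {"dx": 55, "dy": -10, "dz": 1, "roll": 0, "hand": 0},
    {"dx": 55, "dy": -10, "dz": 1, "roll": 0, "hand": 0},
  ],
)

```text
time: 9.62
tool_pos: [0.4788, -0.0224, 0.0777]
tcp_rot: [-0.471, 0.524, 0.48, 0.522]
force: [-1.0, -0.3, 0.3]
width: 0.0033
```

Call:
jog_arm(
  motion=[
    {"dx": 0, "dy": 0, "dz": 0, "roll": 0, "hand": 0},
    {"dx": 0, "dy": 0, "dz": 0, "roll": 0, "hand": 0},
  ],
)

```text
time: 9.78
tool_pos: [0.4808, -0.0225, 0.0783]
tcp_rot: [-0.471, 0.524, 0.48, 0.523]
force: [-0.2, -0.5, 0.4]
width: 0.0008
```

```bash
python3 go.py 474,-22,65,84.5
```

```text
t 9.78 pos [480.8 -22.5  78.3] yaw 84.6 down [-0.009  0.008 -1.   ] F [-0.2 -0.5  0.4] w 0.8 q6 -1.68
474,-22,65,84.5 -> d [13.4  6.7 -0.3] roll 0.1 dist 15.0
```

Call:
jog_arm(
  motion=[
    {"dx": 2, "dy": 7, "dz": 0, "roll": 0, "hand": 0},
    {"dx": 4, "dy": 7, "dz": 0, "roll": 0, "hand": 0},
    {"dx": 6, "dy": 7, "dz": 0, "roll": 0, "hand": 0},
    {"dx": 8, "dy": 7, "dz": 0, "roll": 0, "hand": 0},
    {"dx": 8, "dy": 7, "dz": 0, "roll": 0, "hand": 0},
  ],
)

```text
time: 10.2
tool_pos: [0.4736, -0.0218, 0.0702]
tcp_rot: [-0.471, 0.524, 0.48, 0.523]
force: [-0.1, 0.5, -0.0]
width: 0.0008
```

Call:
jog_arm(
  motion=[
    {"dx": 0.7, "dy": 0, "dz": 0, "roll": 0, "hand": 0},
    {"dx": 1.4, "dy": 0, "dz": 0, "roll": 0, "hand": 0},
    {"dx": 2, "dy": 0, "dz": 0, "roll": 0, "hand": 0},
    {"dx": 2, "dy": 0, "dz": 0, "roll": 0, "hand": 0},
  ],
)

```text
time: 10.53
tool_pos: [0.4736, -0.0217, 0.0681]
tcp_rot: [-0.471, 0.524, 0.48, 0.523]
force: [0.3, 0.0, -0.7]
width: 0.0003
```

Call:
jog_arm(
  motion=[
    {"dx": 0.5, "dy": 0, "dz": 0, "roll": 0, "hand": 0},
    {"dx": 1, "dy": 0, "dz": 0, "roll": 0, "hand": 0},
    {"dx": 1, "dy": 0, "dz": 0, "roll": 0, "hand": 0},
  ],
)

```text
time: 10.78
tool_pos: [0.4736, -0.0218, 0.0671]
tcp_rot: [-0.471, 0.524, 0.48, 0.523]
force: [0.6, -1.2, -0.3]
width: 0.0006
```

Call:
jog_arm(
  motion=[
    {"dx": 0.5, "dy": 0, "dz": 0, "roll": 0, "hand": 0},
    {"dx": 1, "dy": 0, "dz": 0, "roll": 0, "hand": 0},
    {"dx": 1, "dy": 0, "dz": 0, "roll": 0, "hand": 0},
  ],
)

```text
time: 11.03
tool_pos: [0.4735, -0.0217, 0.066]
tcp_rot: [-0.471, 0.524, 0.48, 0.523]
force: [-0.6, 0.1, 0.5]
width: 0.0003
```

Call:
jog_arm(
  motion=[
    {"dx": 0.5, "dy": 0, "dz": 0, "roll": 0, "hand": 0},
    {"dx": 1, "dy": 0, "dz": 0, "roll": 0, "hand": 0},
    {"dx": 1, "dy": 0, "dz": 0, "roll": 0, "hand": 0},
  ],
)

```text
time: 11.28
tool_pos: [0.4734, -0.0217, 0.0649]
tcp_rot: [-0.471, 0.524, 0.48, 0.523]
force: [0.0, -0.3, 0.2]
width: 0.0005
```

Call:
jog_arm(
  motion=[
    {"dx": 0.5, "dy": 0, "dz": 0, "roll": 0, "hand": 0},
    {"dx": 0.7, "dy": 0, "dz": 0, "roll": 0, "hand": 0},
    {"dx": 0.7, "dy": 0, "dz": 0, "roll": 0, "hand": 0},
  ],
)

```text
time: 11.53
tool_pos: [0.4734, -0.0217, 0.0642]
tcp_rot: [-0.471, 0.524, 0.48, 0.523]
force: [0.1, 0.3, -0.3]
width: 0.0004
```

Call:
jog_arm(
  motion=[
    {"dx": 0.4, "dy": 0, "dz": 0, "roll": 0, "hand": 0},
    {"dx": 0.8, "dy": 0, "dz": 0, "roll": 0, "hand": 0},
    {"dx": 0.8, "dy": 0, "dz": 0, "roll": 0, "hand": 0},
  ],
)

```text
time: 11.78
tool_pos: [0.4736, -0.0217, 0.0635]
tcp_rot: [-0.471, 0.524, 0.48, 0.523]
force: [-0.8, 0.6, 2.5]
width: 0.0006
```

Call:
jog_arm(
  motion=[
    {"dx": 0.4, "dy": 0, "dz": 0, "roll": 0, "hand": 0},
    {"dx": 0.8, "dy": 0, "dz": 0, "roll": 0, "hand": 0},
    {"dx": 0.8, "dy": 0, "dz": 0, "roll": 0, "hand": 0},
  ],
)

```text
time: 12.03
tool_pos: [0.4737, -0.0217, 0.0628]
tcp_rot: [-0.471, 0.524, 0.48, 0.523]
force: [-0.5, 0.5, 4.9]
width: 0.0007
```

Call:
jog_arm(
  motion=[
    {"dx": 0.3, "dy": 0, "dz": 0, "roll": 0, "hand": 0},
    {"dx": 0.5, "dy": 0, "dz": 0, "roll": 0, "hand": 0},
    {"dx": 0.5, "dy": 0, "dz": 0, "roll": 0, "hand": 0},
    {"dx": 0.5, "dy": 0, "dz": 0, "roll": 0, "hand": 0},
    {"dx": 0.5, "dy": 0, "dz": 0, "roll": 0, "hand": 0},
  ],
)

```text
time: 12.45
tool_pos: [0.4738, -0.0217, 0.0624]
tcp_rot: [-0.471, 0.524, 0.48, 0.523]
force: [-0.2, 0.5, 5.9]
width: 0.0004
```

Call:
jog_arm(
  motion=[
    {"dx": 0.2, "dy": 0, "dz": 0, "roll": 0, "hand": 0},
    {"dx": 0.2, "dy": 0, "dz": 0, "roll": 0, "hand": 0},
    {"dx": 0.2, "dy": 0, "dz": 0, "roll": 0, "hand": 0},
    {"dx": 0.2, "dy": 0, "dz": 0, "roll": 0, "hand": 0},
    {"dx": 0.2, "dy": 0, "dz": 0, "roll": 0, "hand": 0},
  ],
)

```text
time: 12.87
tool_pos: [0.4738, -0.0217, 0.0624]
tcp_rot: [-0.471, 0.523, 0.48, 0.523]
force: [-2.2, -0.0, 6.0]
width: 0.0004
```

```bash
python3 - <<'E'
from plant import manip
import cv2
p=manip.read_camera('wrist');cv2.imwrite('pics/f1.png',p['color'])
E
python3 go.py
```

```text
t 12.92 pos [473.8 -21.7  62.4] yaw 84.5 down [-0.009  0.008 -1.   ] F [-0.5  0.1  5.8] w 0.7 q6 -1.68
```

View pics/f1.png

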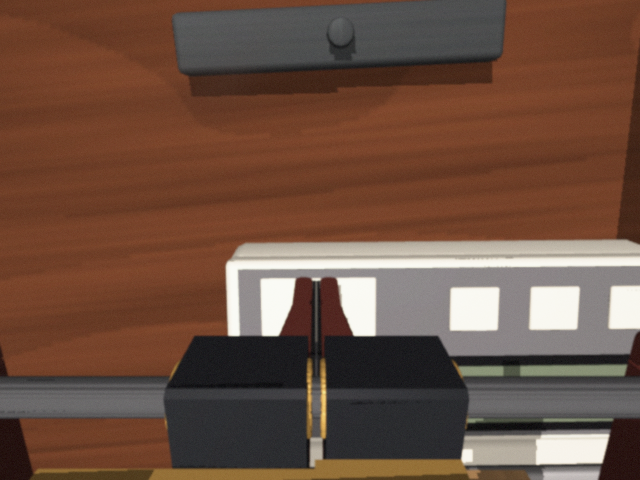

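The picture shows the fingertips on the tare key at about (318,290), clear of the small keys, and 5.9 N was held for over 0.8 s. Lifting off and going to the stone.

Call:
jog_arm(
  motion=[
    {"dx": -4, "dy": 0, "dz": 0, "roll": 0, "hand": 0},
    {"dx": -25, "dy": 0, "dz": 0, "roll": 0, "hand": 0},
    {"dx": -65, "dy": 0, "dz": 0, "roll": 0, "hand": 0.2},
    {"dx": -105, "dy": 0, "dz": 0, "roll": 0, "hand": 1},
    {"dx": -120, "dy": 0, "dz": 0, "roll": 0, "hand": 1},
  ],
)

```text
time: 13.33
tool_pos: [0.477, -0.0231, 0.1867]
tcp_rot: [-0.473, 0.522, 0.478, 0.524]
force: [0.1, -0.3, -0.1]
width: 0.0172
```

```bash
python3 go.py 440,301,180,65.5
```

```text
t 13.33 pos [477.  -23.1 186.7] yaw 84.6 down [-0.003  0.007 -1.   ] F [ 0.1 -0.3 -0.1] w 17.2 q6 -1.68
440,301,180,65.5 -> d [  9.2  67.5 319.1] roll 19.1 dist 326.0
```

Call:
jog_arm(
  motion=[
    {"dx": 5, "dy": 67, "dz": 319, "roll": 19, "hand": 1},
    {"dx": 5, "dy": 67, "dz": 319, "roll": 19, "hand": 1},
    {"dx": 5, "dy": 67, "dz": 319, "roll": 19, "hand": 1},
    {"dx": 5, "dy": 67, "dz": 319, "roll": 19, "hand": 1},
    {"dx": 5, "dy": 67, "dz": 319, "roll": 19, "hand": 1},
  ],
)

```text
time: 13.75
tool_pos: [0.4541, 0.1708, 0.1835]
tcp_rot: [-0.38, 0.594, 0.385, 0.595]
force: [-0.1, -0.1, -0.3]
width: 0.0499
```

```bash
python3 go.py 440,301,180,65.5
```

```text
t 13.75 pos [454.1 170.8 183.5] yaw 65.4 down [-0.003  0.007 -1.   ] F [-0.1 -0.1 -0.3] w 49.9 q6 -0.93
440,301,180,65.5 -> d [  4.5  66.9 112.6] roll -0.1 dist 131.0
```

Call:
jog_arm(
  motion=[
    {"dx": 5, "dy": 67, "dz": 113, "roll": 0, "hand": 1},
    {"dx": 5, "dy": 67, "dz": 113, "roll": 0, "hand": 1},
    {"dx": 5, "dy": 67, "dz": 113, "roll": 0, "hand": 1},
    {"dx": 5, "dy": 67, "dz": 113, "roll": 0, "hand": 1},
    {"dx": 5, "dy": 67, "dz": 113, "roll": 0, "hand": 1},
  ],
)

```text
time: 14.17
tool_pos: [0.4394, 0.3038, 0.1792]
tcp_rot: [-0.381, 0.594, 0.386, 0.595]
force: [0.3, 0.5, -0.2]
width: 0.0837
```

```bash
python3 go.py; python3 wfit.py stone_mid 440,301,-24.5 .096,.038,.038 0 g1
```

```text
t 14.17 pos [439.4 303.8 179.2] yaw 65.7 down [-0.003  0.007 -1.   ] F [ 0.3  0.5 -0.2] w 83.7 q6 -0.68
0.62 [279.4, 161.7, 61.7, 124.9] ((439.28558349609375, 302.0876770019531), (37.67612075805664, 98.33489227294922), 69.29882049560547)
fit [441.78211389 300.95127417 -20.84814163] 0.06368949497976917
```

View pics/g1.png

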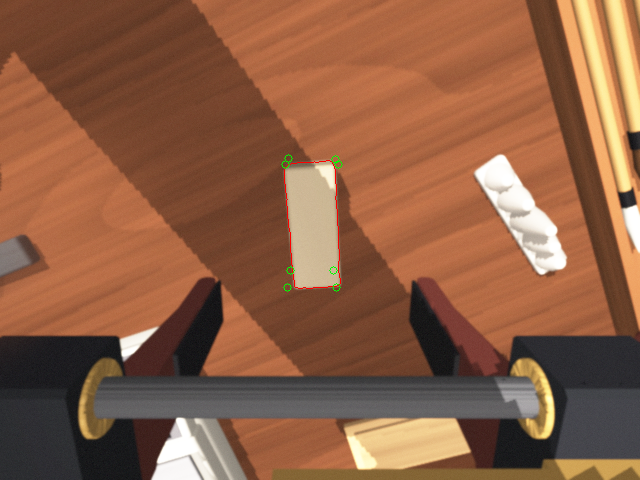

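Stone fit: centre (441,301), yaw about -21°. Gripping only its top 16 mm, so the fingertips stay above the box rim later.

```bash
python3 go.py 441,301,36,69.2
```

```text
t 14.27 pos [439.7 300.7 179.2] yaw 65.5 down [-0.004  0.006 -1.   ] F [-0.6 -0.2  0.4] w 87.4 q6 -0.68
441,301,36,69.2 -> d [143.2  -1.9   0.2] roll -3.7 dist 143.0
```

Call:
jog_arm(
  motion=[
    {"dx": 40, "dy": -2, "dz": 0, "roll": -3.7, "hand": 1},
    {"dx": 80, "dy": -2, "dz": 0, "roll": -3.7, "hand": 1},
    {"dx": 110, "dy": -2, "dz": 0, "roll": -3.7, "hand": 1},
    {"dx": 120, "dy": -2, "dz": 0, "roll": -3.7, "hand": 1},
    {"dx": 120, "dy": -2, "dz": 0, "roll": -3.7, "hand": 1},
  ],
)

```text
time: 14.68
tool_pos: [0.4394, 0.2978, 0.057]
tcp_rot: [-0.398, 0.585, 0.404, 0.58]
force: [0.5, -0.3, 0.8]
width: 0.088
```

```bash
python3 go.py 441,301,36,69.2;python3 wfit.py stone_mid 441,301,-20.8 .096,.038,.038 0 g2
```

```text
t 14.68 pos [439.4 297.8  57. ] yaw 69.1 down [-0.009  0.003 -1.   ] F [ 0.5 -0.3  0.8] w 88.0 q6 -0.75
441,301,36,69.2 -> d [21.  -0.6  3.6] roll -0.1 dist 21.0
0.79 [277.4, 182.7, 92.3, 191.7] ((435.8045654296875, 303.3321228027344), (37.99114227294922, 94.95116424560547), 68.91799926757812)
fit [441.40889884 301.20297806 -20.983905  ] 0.08277007675564207
```

View pics/g2.png

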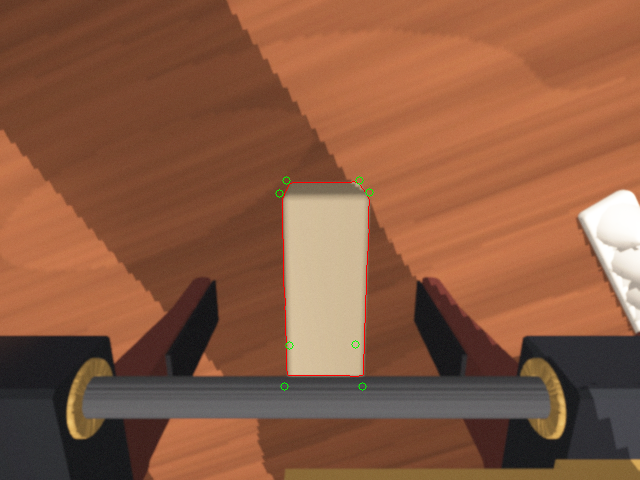

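Call:
jog_arm(
  motion=[
    {"dx": 8, "dy": -1, "dz": 3, "roll": 0, "hand": 1},
    {"dx": 16, "dy": -1, "dz": 3.5, "roll": 0, "hand": 1},
    {"dx": 21, "dy": -1, "dz": 3.5, "roll": 0, "hand": 1},
    {"dx": 21, "dy": -1, "dz": 3.5, "roll": 0, "hand": 1},
    {"dx": 21, "dy": -1, "dz": 3.5, "roll": 0, "hand": 1},
  ],
)

```text
time: 15.2
tool_pos: [0.4438, 0.3028, 0.0389]
tcp_rot: [-0.399, 0.582, 0.404, 0.582]
force: [-0.5, 0.4, 0.1]
width: 0.0877
```

```bash
python3 go.py 441,301,36,69.2
```

```text
t 15.2 pos [443.8 302.8  38.9] yaw 69.1 down [-0.004  0.006 -1.   ] F [-0.5  0.4  0.1] w 87.7 q6 -0.75
441,301,36,69.2 -> d [ 2.9  1.9 -2.7] roll -0.1 dist 4.0
```

Call:
jog_arm(
  motion=[
    {"dx": 3, "dy": 2, "dz": -2.5, "roll": 0, "hand": 1},
    {"dx": 3, "dy": 2, "dz": -2.5, "roll": 0, "hand": 1},
    {"dx": 3, "dy": 2, "dz": -2.5, "roll": 0, "hand": 1},
  ],
)

```text
time: 15.45
tool_pos: [0.4405, 0.301, 0.0359]
tcp_rot: [-0.399, 0.582, 0.404, 0.582]
force: [0.9, 0.8, 0.5]
width: 0.0873
```

Call:
jog_arm(
  motion=[
    {"dx": 0, "dy": 0, "dz": 0, "roll": 0, "hand": 0},
    {"dx": 0, "dy": 0, "dz": 0, "roll": 0, "hand": 0},
    {"dx": 0, "dy": 0, "dz": 0, "roll": 0, "hand": 0},
    {"dx": 0, "dy": 0, "dz": 0, "roll": 0, "hand": 0},
    {"dx": 0, "dy": 0, "dz": 0, "roll": 0, "hand": 0},
  ],
  squeeze=12,
)

```text
time: 15.87
tool_pos: [0.4405, 0.3011, 0.0359]
tcp_rot: [-0.399, 0.582, 0.404, 0.582]
force: [0.8, 0.7, 0.6]
width: 0.0582
```

Call:
jog_arm(
  motion=[
    {"dx": 0, "dy": 0, "dz": 0, "roll": 0, "hand": 0},
    {"dx": 0, "dy": 0, "dz": 0, "roll": 0, "hand": 0},
    {"dx": 0, "dy": 0, "dz": 0, "roll": 0, "hand": 0},
    {"dx": 0, "dy": 0, "dz": 0, "roll": 0, "hand": 0},
    {"dx": 0, "dy": 0, "dz": 0, "roll": 0, "hand": 0},
  ],
  squeeze=35,
)

```text
time: 16.28
tool_pos: [0.4408, 0.3013, 0.036]
tcp_rot: [-0.399, 0.582, 0.404, 0.582]
force: [0.8, 1.0, 1.2]
width: 0.0376
```

Stone gripped (width 37.6 mm). Lifting gently.

Call:
jog_arm(
  motion=[
    {"dx": 0, "dy": 0, "dz": 0, "roll": 0, "hand": 0},
    {"dx": -3, "dy": 0, "dz": 0, "roll": 0, "hand": 0},
    {"dx": -8, "dy": 0, "dz": 0, "roll": 0, "hand": 0},
    {"dx": -15, "dy": 0, "dz": 0, "roll": 0, "hand": 0},
    {"dx": -20, "dy": 0, "dz": 0, "roll": 0, "hand": 0},
  ],
)

```text
time: 16.7
tool_pos: [0.4408, 0.3011, 0.0566]
tcp_rot: [-0.399, 0.582, 0.404, 0.582]
force: [0.6, 0.1, -3.6]
width: 0.0378
```

```bash
python3 wfit.py stone_mid 441,301,-20.8 .096,.038,.038 0.02 g3;python3 go.py 441,301,170,69.2
```

```text
0.61 [261.4, 190.2, 104.9, 183.7] ((428.691650390625, 305.09014892578125), (37.79558181762695, 80.14213562011719), 69.11629486083984)
fit [441.99870753 300.0431515  -20.85144277] 0.19836730928881097
t 16.8 pos [441.6 301.5  57.1] yaw 69.1 down [-0.002  0.007 -1.   ] F [ 0.1  0.4 -3.5] w 37.8 q6 -0.75
441,301,170,69.2 -> d [-1.129e+02  8.000e-01 -1.000e-01] roll -0.1 dist 113.0
```

View pics/g3.png

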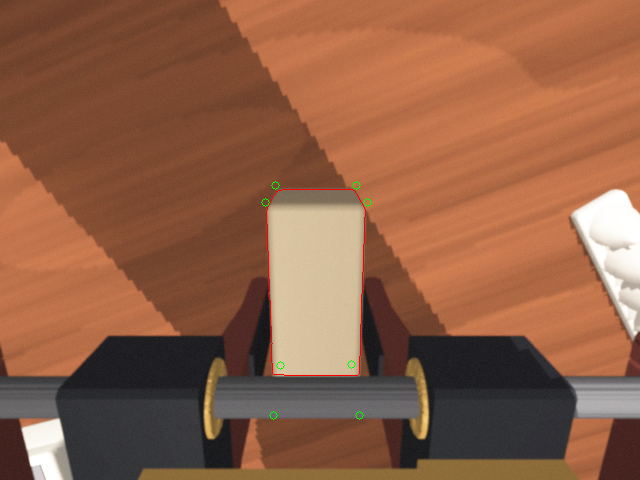

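Call:
jog_arm(
  motion=[
    {"dx": -25, "dy": 0, "dz": 0, "roll": 0, "hand": 0},
    {"dx": -55, "dy": 0, "dz": 0, "roll": 0, "hand": 0},
    {"dx": -90, "dy": 0, "dz": 0, "roll": 0, "hand": 0},
    {"dx": -115, "dy": 0, "dz": 0, "roll": -3, "hand": 0},
    {"dx": -120, "dy": 0, "dz": 0, "roll": -7, "hand": 0},
  ],
)

```text
time: 17.22
tool_pos: [0.4443, 0.302, 0.1818]
tcp_rot: [-0.435, 0.553, 0.438, 0.56]
force: [0.6, 1.5, -3.3]
width: 0.0375
```

```bash
python3 go.py 639,25.2,170,84.5
```

```text
t 17.22 pos [444.3 302.  181.8] yaw 76.3 down [ 0.005  0.01  -1.   ] F [ 0.6  1.5 -3.3] w 37.5 q6 -0.87
639,25.2,170,84.5 -> d [  10.  -254.8 -222.8] roll -8.2 dist 339.0
```

Call:
jog_arm(
  motion=[
    {"dx": 0, "dy": -15, "dz": -13, "roll": -4, "hand": 0},
    {"dx": 0, "dy": -40, "dz": -35, "roll": -8, "hand": 0},
    {"dx": 0, "dy": -67, "dz": -59, "roll": -8, "hand": 0},
    {"dx": 0, "dy": -94, "dz": -82, "roll": -8, "hand": 0},
    {"dx": 0, "dy": -121, "dz": -106, "roll": -8, "hand": 0},
  ],
)

```text
time: 17.63
tool_pos: [0.537, 0.1691, 0.181]
tcp_rot: [-0.473, 0.52, 0.476, 0.528]
force: [0.6, 0.8, -3.9]
width: 0.0377
```

```bash
python3 go.py 639,25.2,170,84.5
```

```text
t 17.63 pos [537.  169.1 181. ] yaw 84.3 down [ 0.005  0.01  -1.   ] F [ 0.6  0.8 -3.9] w 37.7 q6 -1.3
639,25.2,170,84.5 -> d [  10.  -115.7 -133.2] roll -0.2 dist 177.0
```

Call:
jog_arm(
  motion=[
    {"dx": 0, "dy": -26, "dz": -30, "roll": -0.2, "hand": 0},
    {"dx": 0, "dy": -52, "dz": -60, "roll": -0.2, "hand": 0},
    {"dx": 0, "dy": -78, "dz": -90, "roll": -0.2, "hand": 0},
    {"dx": 0, "dy": -102, "dz": -117, "roll": -0.2, "hand": 0},
    {"dx": 5, "dy": -116, "dz": -133, "roll": -0.2, "hand": 0},
  ],
)

```text
time: 18.05
tool_pos: [0.6421, 0.0215, 0.1758]
tcp_rot: [-0.475, 0.52, 0.475, 0.528]
force: [0.6, 0.6, -4.9]
width: 0.038
```

Call:
jog_arm(
  motion=[
    {"dx": 0, "dy": 0, "dz": 0, "roll": 0, "hand": 0},
    {"dx": 0, "dy": 0, "dz": 0, "roll": 0, "hand": 0},
  ],
)

```text
time: 18.22
tool_pos: [0.6424, 0.0198, 0.1751]
tcp_rot: [-0.474, 0.52, 0.475, 0.528]
force: [0.3, 1.0, -3.8]
width: 0.0375
```

```bash
python3 go.py 639,25.2,135,84.5; python3 wfit.py box_mid 640,25,-5.5 .17,.064,.024 0.066 k1
```

```text
t 18.22 pos [642.4  19.8 175.1] yaw 84.3 down [ 0.007  0.008 -1.   ] F [ 0.3  1.  -3.8] w 37.5 q6 -1.56
639,25.2,135,84.5 -> d [40.1  4.2  4.6] roll -0.2 dist 41.0
0.89 [265.8, 96.2, 116.5, 267.7] ((608.5181274414062, 28.014339447021484), (65.27702331542969, 108.39478302001953), 84.38077545166016)
fit [639.26967269  25.42657124  -5.34995305] 0.58880497867282
```

View pics/k1.png

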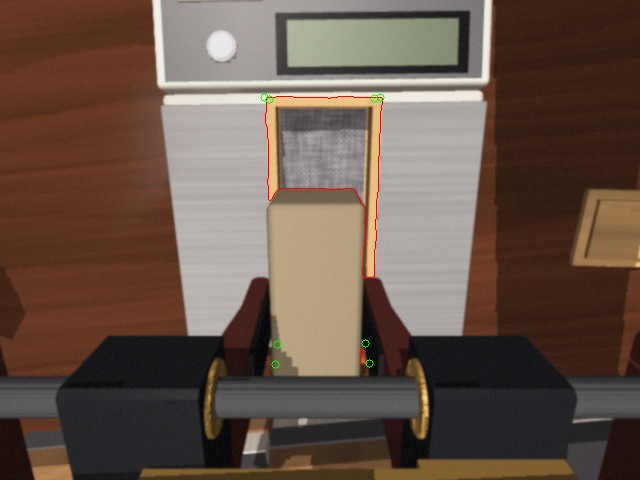

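The box is still at (640,25) and the stone is parallel to it but about 5 mm off in y. Correcting sideways while still above the box.

Call:
jog_arm(
  motion=[
    {"dx": 8, "dy": 3, "dz": 4.5, "roll": 0, "hand": 0},
    {"dx": 20, "dy": 3, "dz": 4.5, "roll": 0, "hand": 0},
    {"dx": 30, "dy": 3, "dz": 4.5, "roll": 0, "hand": 0},
    {"dx": 37, "dy": 3, "dz": 4.5, "roll": 0, "hand": 0},
    {"dx": 40, "dy": 3, "dz": 4.5, "roll": 0, "hand": 0},
  ],
)

```text
time: 18.73
tool_pos: [0.6372, 0.0279, 0.1332]
tcp_rot: [-0.473, 0.521, 0.477, 0.527]
force: [0.6, 0.7, -4.3]
width: 0.0374
```

```bash
python3 go.py 639,25.2,107,84.5; python3 - <<'E'
from plant import manip
import cv2,numpy as np
p=manip.read_camera('wrist');cv2.imwrite('pics/k2.png',p['color'])
p=manip.read_camera('side');cv2.imwrite('pics/k3.png',cv2.resize(p['color'][100:290,270:470],None,fx=3,fy=3))
E
```

```text
t 18.73 pos [637.2  27.9 133.2] yaw 84.4 down [ 0.003  0.01  -1.   ] F [ 0.6  0.7 -4.3] w 37.4 q6 -1.55
639,25.2,107,84.5 -> d [26.2 -2.  -2.8] roll -0.1 dist 26.0
```

View pics/k2.png

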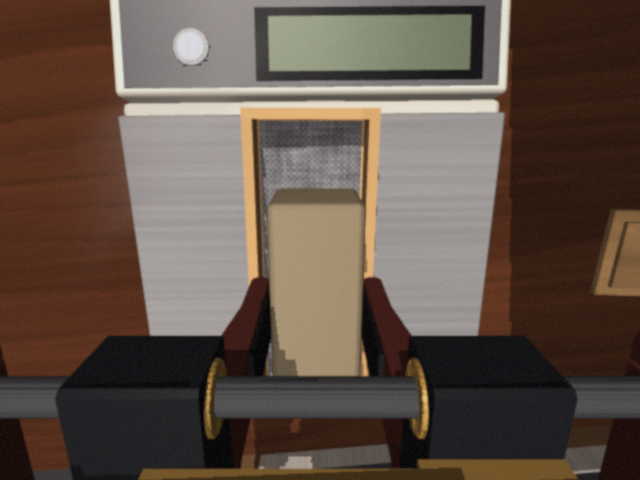

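View pics/k3.png

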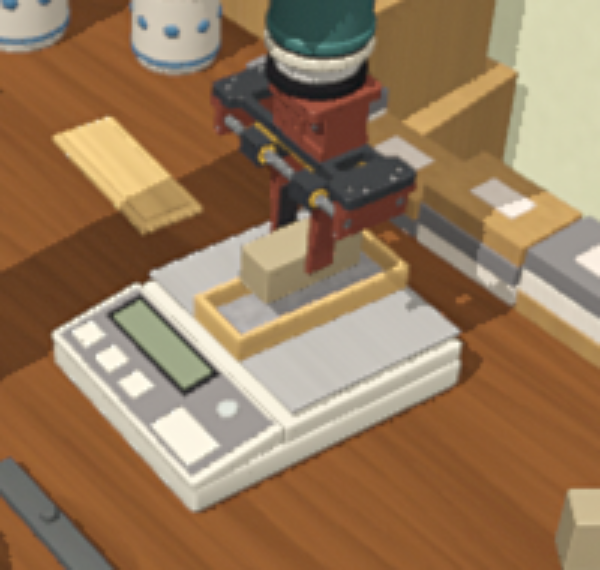

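Call:
jog_arm(
  motion=[
    {"dx": 0, "dy": -2, "dz": -2.8, "roll": 0, "hand": 0},
    {"dx": 4, "dy": -2, "dz": -2.8, "roll": 0, "hand": 0},
    {"dx": 8, "dy": -2, "dz": -2.8, "roll": 0, "hand": 0},
    {"dx": 8, "dy": -2, "dz": -2.8, "roll": 0, "hand": 0},
  ],
)

```text
time: 19.17
tool_pos: [0.6393, 0.0245, 0.1254]
tcp_rot: [-0.473, 0.521, 0.477, 0.527]
force: [-0.0, 0.0, -4.5]
width: 0.0377
```

```bash
python3 go.py 639,25.2,109,84.5
```

```text
t 19.17 pos [639.3  24.5 125.4] yaw 84.4 down [ 0.003  0.01  -1.   ] F [-0.   0.  -4.5] w 37.7 q6 -1.55
639,25.2,109,84.5 -> d [16.4  0.5  0.5] roll -0.1 dist 16.0
```

Call:
jog_arm(
  motion=[
    {"dx": 4, "dy": 0, "dz": 0.5, "roll": 0, "hand": 0},
    {"dx": 8, "dy": 0, "dz": 0.5, "roll": 0, "hand": 0},
    {"dx": 12, "dy": 0, "dz": 0.5, "roll": 0, "hand": 0},
    {"dx": 14, "dy": 0, "dz": 0.5, "roll": 0, "hand": 0},
    {"dx": 15, "dy": 0, "dz": 0.5, "roll": 0, "hand": 0},
  ],
)

```text
time: 19.58
tool_pos: [0.6391, 0.0252, 0.1098]
tcp_rot: [-0.473, 0.521, 0.477, 0.527]
force: [0.3, -0.8, -3.8]
width: 0.0378
```

Call:
jog_arm(
  motion=[
    {"dx": 0.5, "dy": 0, "dz": 0, "roll": 0, "hand": 0},
    {"dx": 1, "dy": 0, "dz": 0, "roll": 0, "hand": 0},
    {"dx": 1, "dy": 0, "dz": 0, "roll": 0, "hand": 0},
  ],
)

```text
time: 19.83
tool_pos: [0.6391, 0.0252, 0.1088]
tcp_rot: [-0.473, 0.521, 0.477, 0.527]
force: [0.6, 0.5, -4.5]
width: 0.0378
```

Call:
jog_arm(
  motion=[
    {"dx": 0.5, "dy": 0, "dz": 0, "roll": 0, "hand": 0},
    {"dx": 1, "dy": 0, "dz": 0, "roll": 0, "hand": 0},
    {"dx": 1, "dy": 0, "dz": 0, "roll": 0, "hand": 0},
  ],
)

```text
time: 20.08
tool_pos: [0.6391, 0.0252, 0.1078]
tcp_rot: [-0.473, 0.521, 0.477, 0.527]
force: [0.9, 0.2, -4.9]
width: 0.0377
```

Call:
jog_arm(
  motion=[
    {"dx": 0.5, "dy": 0, "dz": 0, "roll": 0, "hand": 0},
    {"dx": 0.8, "dy": 0, "dz": 0, "roll": 0, "hand": 0},
    {"dx": 0.8, "dy": 0, "dz": 0, "roll": 0, "hand": 0},
  ],
)

```text
time: 20.33
tool_pos: [0.6393, 0.0252, 0.1073]
tcp_rot: [-0.473, 0.521, 0.477, 0.527]
force: [-0.7, -0.2, -0.8]
width: 0.0379
```

Call:
jog_arm(
  motion=[
    {"dx": 0.5, "dy": 0, "dz": 0, "roll": 0, "hand": 0},
    {"dx": 0.8, "dy": 0, "dz": 0, "roll": 0, "hand": 0},
    {"dx": 0.8, "dy": 0, "dz": 0, "roll": 0, "hand": 0},
  ],
)

```text
time: 20.58
tool_pos: [0.6394, 0.0252, 0.1071]
tcp_rot: [-0.473, 0.521, 0.477, 0.527]
force: [-1.7, 0.9, 3.1]
width: 0.0379
```

Touchdown at TCP 107 mm, as predicted. Opening.

Call:
jog_arm(
  motion=[
    {"dx": 0, "dy": 0, "dz": 0, "roll": 0, "hand": 0.6},
    {"dx": 0, "dy": 0, "dz": 0, "roll": 0, "hand": 0.6},
    {"dx": 0, "dy": 0, "dz": 0, "roll": 0, "hand": 0.6},
    {"dx": 0, "dy": 0, "dz": 0, "roll": 0, "hand": 0.6},
  ],
)

```text
time: 20.92
tool_pos: [0.6397, 0.0252, 0.1072]
tcp_rot: [-0.473, 0.521, 0.477, 0.527]
force: [0.3, 0.4, -0.3]
width: 0.0524
```

Call:
jog_arm(
  motion=[
    {"dx": -5, "dy": 0, "dz": 0, "roll": 0, "hand": 0.8},
    {"dx": -20, "dy": 0, "dz": 0, "roll": 0, "hand": 0.8},
    {"dx": -50, "dy": 0, "dz": 0, "roll": 0, "hand": 0.8},
    {"dx": -80, "dy": 0, "dz": 0, "roll": 0, "hand": 0.8},
    {"dx": -90, "dy": 0, "dz": 0, "roll": 0, "hand": 0.8},
  ],
)

```text
time: 21.33
tool_pos: [0.6417, 0.0241, 0.2018]
tcp_rot: [-0.475, 0.519, 0.475, 0.529]
force: [1.1, -0.3, 1.4]
width: 0.0701
```

```bash
python3 wfit.py stone_mid 639,25.2,-5.5 .096,.038,.038 0.071 m1;python3 go.py; python3 - <<'E'
from plant import manip
import cv2,numpy as np
p=manip.read_camera('side');cv2.imwrite('pics/m2.png',cv2.resize(p['color'][100:290,270:470],None,fx=3,fy=3))
E
```

```text
0.65 [284.5, 160.7, 63.4, 146.3] ((637.4553833007812, 25.044769287109375), (38.13813400268555, 98.10574340820312), 84.37504577636719)
fit [640.52284745  24.87429472  -5.59231882] 0.05157501334757075
t 21.43 pos [641.2  24.2 199.9] yaw 84.4 down [ 0.01   0.009 -1.   ] F [ 0.3 -1.  -0.8] w 70.0 q6 -1.55
```

View pics/m1.png

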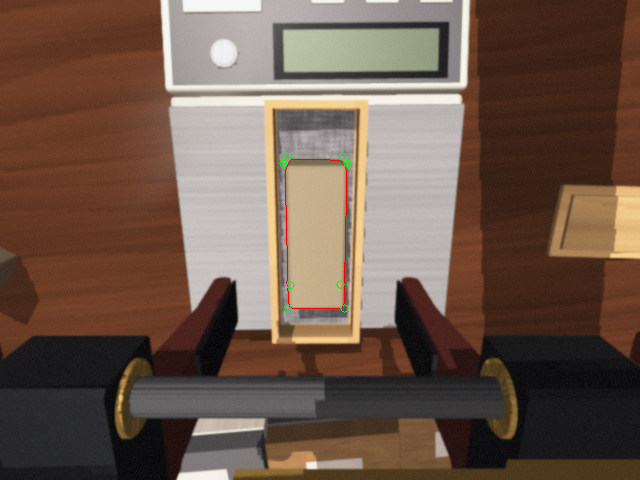

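View pics/m2.png

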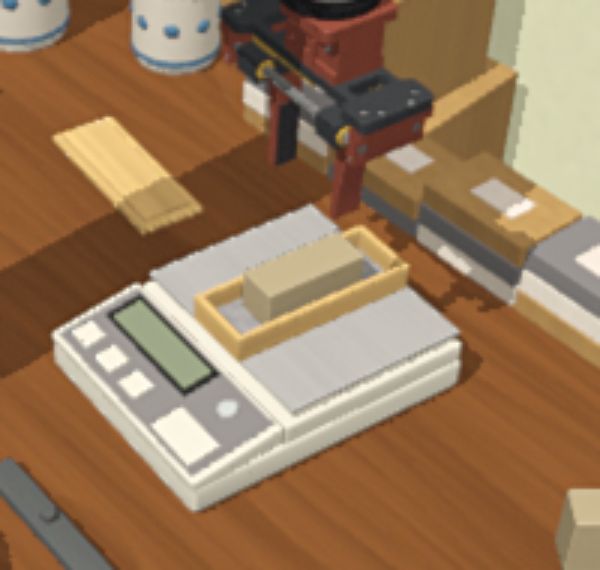

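The stone lies flat and centred in the box at (640.5,25), the box is on the platform, and the gripper is clear. Handing in.

```bash
python3 -c "
from plant import manip
print(manip.hand_in())"
```

```text
the job is handed in; nothing more can be done
None
```

I handed the job in at about 21.5 s. The empty wooden box went onto the platform, then I pressed tare, and the long stone now lies in the box on the scale. I got no verdict back.

- **Box:** I used the wood-walled box and left the teal look-alike alone. It was set down softly, with about 4 N felt at touch. Measured after release, it was about 1 mm from the platform's centre.
- **Tare key:** I pressed it once with closed fingertips, rising slowly to about 5.9 N and holding for over 0.8 s. A picture showed the fingertips clear of the small keys.
- **Stone:** I gripped it by its upper 16 mm and lowered it until it touched the box floor, at the predicted height of 107 mm. My last pictures show it flat and centred in the box, at (640.5, 24.9) mm with yaw -5.6°. The gripper was well clear and touching nothing.

Two measurements disagreed slightly. The first overhead fits put the stone's yaw at -24.5°, and the wrist camera gave -20.8°, which I used. The tare key yielded about 2 mm lower than the nominal height. My moves did not go near the other things on the counter, but I did not measure their positions again at the end.

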